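Transfer a row of parts to the blue rack in reverse order

ROBOT

A 6-joint arm with a two-finger parallel gripper is mounted at the origin on a cart in front of the work surface, level with it; the furniture and walls round the work are solid. World frame = base frame: x ahead of the robot, y to its left, z up, the work surface at z = 0. Lengths are in m, angles in rad, forces in N, time in s.
With the tool pointing down it reaches from about 0.275 to 0.75 m from the base axis. Payload 10.2 kg.
Tool frame: the origin (TCP) lies at the centre of the arm's flange, where the gripper is bolted on; the fingertips stand 173 mm ahead of it and the grasp point (between the pads) lies 155 mm ahead of it; z points along the fingers, y is the line along which they close (so a half turn about z gives the same grasp; the last joint's range is limited). The gripper opens to 85 mm and grips with 20 to 120 N. Pads are 22 mm wide; open, the fingers measure 114 mm over their backs; the gripper's body (76 mm by 85 mm) begins 54 mm behind the grasp point. The pads swing forward as they close: fully open they stand 13 mm farther back than shut.
Start: joints at [1.032, 0.313, 1.498, -0, 1.331, -0.223], TCP at [0.163, 0.499, 0.405] pointing down, gripper open.
Joint ranges: [-2.94, 2.94], [-0.97, 2.17], [0.19, 2.56], [-1.23, 4.37], [0.02, 3.11], [-2.88, 2.88]. Speed limits (rad/s): [2.39, 2.39, 3.01, 3.14, 3.14, 3.14].

INTERFACE

Orientations are given as a rotation vector (axis times angle).
In Python, from cell import r, vision, order gives the robot as it stands.
- The arm moves only by the tool servo_tool, never from a script. Its argument "motion" is a list that holds one entry, the list of rows, each a list of 7 numbers: the turn, a rotation vector about the tool's x, y, z in units of 8 degrees (1.0 is 8 degrees), then the shift along the tool's x, y, z in units of 25 mm (1.0 is 25 mm), then the opening, from -1 (shut) to 1 (fully open), so that 0 is half open. A call has 1 to 5 rows; each row shifts and turns the commanded pose from where the row before left it, along the tool's axes as they then stand; what a row does not reach is not made up. A row lasts 1/8 s, in which the tool goes at most 62.5 mm and 10.7 degrees, less where a joint would pass 70% of its speed; a pose out of reach is approached as far as the arm can. A call is refused whole if a number of a shift passes 1 or a number of a turn 1, either way. A call with a gripper value outside its range is refused whole. The fingers move at their own pace and stop on an object; "force" is the grip in N (left out, the last holds). Time passes only in rows, so rows that do not move let the fingers close. It gives the time, the measured TCP pose, the force, the opening and the grip force at its end, in the units of the state.
- r.get_state(): the state, without advancing time (a new reading comes with each control period).
- vision.snapshot(name): name is "scene" or "top" or "wrist"; returns the picture (420x560x3 uint8, red, green, blue); there is no depth.
- vision.camera_params(name): a dict with "mtx" (3x3 intrinsics, pixels), "D" ([k1, k2, p1, p2, k3] as OpenCV has them; the pictures are not rectified), "origin" and "attitude" of the camera in the world. Camera axes: x right, y up, looking along -z (the intrinsics and any distortion apply to the point x, -y, -z); pixel columns grow to the right and rows downward; lengths in m; the calibration is good to about 2 mm. A picture is of the moment at which its call begins: read the wrist's pose just before it. camera_params takes no time and is no camera call; for the wrist camera it gives the pose at the moment of the call.
- order.finish_job(): hands the job in; it is judged then, once.
Trained networks look in the newest picture that a camera, given by its name, has taken for a name from the list of things; names that differ only in an ending like _2 or _b are one class to them, and where a whole thing is asked for, a point or a joint stands for the part that bears it (a point fixed in the world has none). Each returns a list of dicts, best first, with "p" (0 to 1); they miss things now and then, are a little off and sometimes report something else, mostly with a low value. They report only what shows in the picture. A call takes as long as a camera call. They do not tell look-alikes from the thing itself.
- vision.look_for(camera, name): "bbox" ([left, top, width, height] in pixels, round what is visible of it).
- vision.regions_of(camera, name): "pixels" (420x560 bool, what is visible of it) and "bbox" ([left, top, width, height] in pixels, round what is visible of it).
- vision.pinpoint(camera, name): "position" ([column, row] in pixels: a listed point, or the origin of a listed thing).
The state is a dict: "time": time; "q": joint angles; "joint_vel": joint speeds; "joint_efforts": joint torques, N m; "ee_pos": TCP position; "tcp_rot": TCP orientation; "force": force on the tool from outside, world axes, zero at the start; "moment": the same for the moment, N m; "width": opening from 0.0 (shut) to 1.0 (fully open); "gripper_force": force on a finger pad.
Only numpy, scipy, OpenCV 4.12 (cv2) and the standard library are available. Lean on these libraries where they do the work, as an engineer would, in place of code of your own. Each camera call takes 0.05 s, during which the arm holds its last target. There are 200 camera calls.

TASK

Move the four parts (white shell, black adapter, silver coupler, small black load) from the silver rack into the blue rack in reverse left-to-right order, as seen from the robot: the leftmost part goes into the rightmost bay, the second from the left into the third bay, and so on. Lay each one flat in the middle of its bay, one part per bay, and leave them all lying still.

Things in the scene. Friction and masses are not known exactly. Their poses are not given: they have to be found in the camera images.
- shell: white square plastic connector shell, 37 x 35 x 16 mm (own x, y, height). Loose. Origin at the centre of its underside, z up; its own x axis runs front to back in the rack, turned by up to 0.2 rad. Grip it from above, fingers in front of and behind it (closing along its own x): its neighbours in the row are close at its sides.
- adapter: black rectangular plastic box (serial adapter), 56 x 33 x 15 mm (own x, y, height), the long way lying front to back in the rack. Loose. Origin at the centre of its underside, z up; its own x axis runs front to back in the rack, turned by up to 0.2 rad. Grip it from above, fingers in front of and behind it (closing along its own x): its neighbours in the row are close at its sides.
- coupler: short all-metal silver RF adapter with a hexagonal middle, 22 x 31 x 19 mm (own x, y = its axis, height), lying with its axis front to back in the rack. Loose. Origin at the centre of its underside, z up; its own y axis runs front to back in the rack, turned by up to 0.2 rad. Grip it from above, fingers in front of and behind it (closing along its own y): its neighbours in the row are close at its sides.
- load: small black RF load with a silver collar at one end, 14 x 30 x 12 mm (own x, y = its axis, height), lying with its axis front to back in the rack. Loose. Origin at the centre of its underside, z up; its own y axis runs front to back in the rack, turned by up to 0.2 rad. Grip it from above, fingers in front of and behind it (closing along its own y): its neighbours in the row are close at its sides.
- pad_shell: one of four identical brown cork pads, 76 x 46 x 4 mm, fixed in the silver rack in a row; the shell lies on this one at the start. Origin at the centre of the underside, 10 mm above the bench; top 14 mm above the bench. It stays where it is and so still tells afterwards where in the row the shell came from.
- pad_adapter: one of four identical brown cork pads, 76 x 46 x 4 mm, fixed in the silver rack in a row; the adapter lies on this one at the start. Origin at the centre of the underside, 10 mm above the bench; top 14 mm above the bench. It stays where it is and so still tells afterwards where in the row the adapter came from.
- pad_coupler: one of four identical brown cork pads, 76 x 46 x 4 mm, fixed in the silver rack in a row; the coupler lies on this one at the start. Origin at the centre of the underside, 10 mm above the bench; top 14 mm above the bench. It stays where it is and so still tells afterwards where in the row the coupler came from.
- pad_load: one of four identical brown cork pads, 76 x 46 x 4 mm, fixed in the silver rack in a row; the load lies on this one at the start. Origin at the centre of the underside, 10 mm above the bench; top 14 mm above the bench. It stays where it is and so still tells afterwards where in the row the load came from.
- silver_rack: source rack: bare metal, open in front and behind, 84 mm front to back (x) by 220 mm long (y), end walls 24 mm high. Fixed; origin under its centre on the bench, x pointing away from the robot, y along the row to the left, turned up to 0.18 rad. The four cork pads lie in it centred at own y = +78, +26, -26 and -78 mm (left to right), x = 0.
- blue_rack: target rack: blue, open in front and behind, 84 mm front to back (x) by 220 mm long (y), end walls 24 mm high. Fixed; origin under its centre on the bench, x pointing away from the robot, y along the row to the left, turned up to 0.18 rad. Four empty bays 49 mm wide, floor 10 mm above the bench, parted by metal ridges 3 mm thick with tops 16 mm above the bench; centres at own y = +78, +26, -26 and -78 mm (left to right), x = 0.
Not all that is in view belongs to the job. What is shaped like the adapter but purple is not meant.

How it is judged:
By the outcome, as a careful person would: the job done as asked, in the order asked, and still so for the second after the job is handed in, with the robot touching nothing.
It also fails if it takes over 77 s, if anything falls off the work surface, if the arm or the gripper's body presses on something with over 40 N, if the wrist force passes 120 N, or if a joint passes its speed limit or range.

## Working session

There is one attempt and no reset: what is moved stays moved. The work goes in short steps, Python scripts to look and compute and a tool call to move; the robot and the scene stay as the last step left them, time stands still between calls to the robot, and variables do not carry over. Pictures are saved under pics/ and viewed, at most 14 in all, crops included, and the job is handed in when it is done.

Besides the shell and the picture viewer there is one more tool, called after "Request:" by a JSON object that holds its "method" and its "body". servo_tool: Moves the arm, as the interface text tells. Its arguments: {"type":"object","properties":{"motion":{"type":"array"},"force":{"type":"number"}},"required":["motion"]}

```bash
mkdir -p pics; ls
python3 - <<'E'
from cell import r, vision
import cv2
s=r.get_state();print(s['time'],s['ee_pos'],s['tcp_rot'],s['width'])
for n in ('top','scene'):
    cv2.imwrite(f'pics/{n}0.png',vision.snapshot(n)[:,:,::-1])
    p=vision.camera_params(n);print(n,p)
E
```

```text
pics
0.0 [0.16302199 0.49900743 0.40412653] [-4.93899814e-01 -3.10202529e+00  1.93271697e-03] 1.0039279281188642
top {'mtx': array([[442.95129532,   0.        , 290.22020264],
       [  0.        , 442.95129532, 200.25491801],
       [  0.        ,   0.        ,   1.        ]]), 'D': array([-0.13157397,  0.        ,  0.        ,  0.        ,  0.        ]), 'origin': array([0.39784745, 0.142795  , 0.9442273 ]), 'attitude': array([ 0.15545208, -0.11721723, -1.57437531])}
scene {'mtx': array([[490.37136061,   0.        , 287.32622717],
       [  0.        , 490.37136061, 219.39886412],
       [  0.        ,   0.        ,   1.        ]]), 'D': array([0.021664, 0.      , 0.      , 0.      , 0.      ]), 'origin': array([ 0.09649528, -0.39314753,  0.51019548]), 'attitude': array([ 0.96569456, -0.35760438, -0.67383855])}
```

View pics/top0.png

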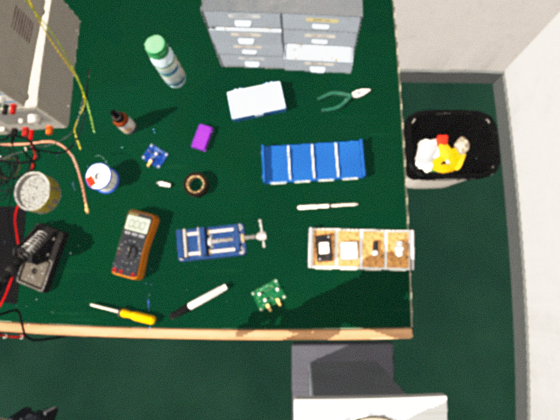

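View pics/scene0.png

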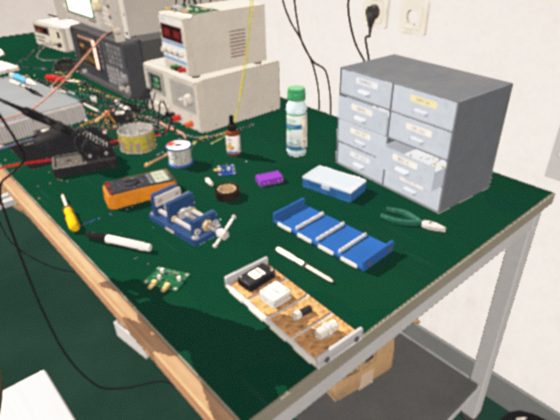

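The top view shows the silver rack at about (360,250), holding adapter (324,246), shell (348,250), load (375,248) and coupler (398,249) from left to right. The blue rack is at (313,162). The purple look-alike at (203,138) and the vise at (210,242) are not part of the job.

```bash
cat > h.py <<'E'
import numpy as np, cv2
from scipy.spatial.transform import Rotation as R
from cell import r, vision
def ray(p,px,z):
    px=np.array(px,float).reshape(-1,1,2)
    u=cv2.undistortPoints(px,np.array(p['mtx']),np.array(p['D'])).reshape(-1,2)
    d=np.c_[u[:,0],-u[:,1],-np.ones(len(u))]
    d=R.from_rotvec(p['attitude']).apply(d)
    o=np.array(p['origin'])
    return (o+d*((z-o[2])/d[:,2])[:,None])[:,:2]
def proj(p,X):
    c=R.from_rotvec(p['attitude']).inv().apply(np.array(X,float).reshape(-1,3)-p['origin'])
    return cv2.projectPoints(c*[1,-1,-1],np.zeros(3),np.zeros(3),np.array(p['mtx']),np.array(p['D']))[0].reshape(-1,2)
E
python3 - <<'E'
from h import *
for cam in ('top','scene'):
    vision.snapshot(cam);p=vision.camera_params(cam)
    for n,z in dict(shell=.014,adapter=.014,coupler=.014,load=.014,pad_shell=.01,pad_load=.01,silver_rack=0,blue_rack=0).items():
        for d in vision.pinpoint(cam,n)[:4]: 
            if d['p']>.3: print(cam,n,round(d['p'],2),np.round(d['position'],1),ray(p,d['position'],z).round(4))
p=vision.camera_params('wrist');print(p,r.get_state()['ee_pos'])
p=vision.camera_params('top')
# hand-read blue rack ridges / silver end corners
vision.snapshot('top')
for n in ('blue_rack','silver_rack'):
    for d in vision.regions_of('top',n)[:2]:
        ys,xs=np.nonzero(d['pixels']);w=ray(p,np.c_[xs,ys],.012)
        b=cv2.minAreaRect(w.astype(np.float32));print(n,d['p'],d['bbox'],b)
print(r.get_state()['time'])
E
```

```text
top shell 0.69 [345.5 251.4] [[0.4512 0.05  ]]
top adapter 0.94 [324.8 246.9] [[0.461  0.0931]]
top adapter 0.72 [203.2 134. ] [[0.7122 0.3574]]
top adapter 0.72 [349.4 247. ] [[0.4603 0.0416]]
top coupler 0.41 [397.  248.4] [[ 0.456  -0.0587]]
top load 0.39 [373.6 248.7] [[ 0.4561 -0.0092]]
top pad_shell 0.91 [349.7 247.4] [[0.4597 0.0405]]
top pad_load 0.93 [373.  248.5] [[ 0.4568 -0.0086]]
top silver_rack 0.71 [358.4 249.2] [[0.4563 0.021 ]]
top blue_rack 0.94 [308.7 164.2] [[0.6434 0.1243]]
scene shell 0.65 [276.5 297. ] [[0.4583 0.0434]]
scene adapter 0.81 [267.8 178.6] [[0.6982 0.35  ]]
scene load 0.62 [299.  313.8] [[ 0.4584 -0.0064]]
scene load 0.52 [258.2 277.5] [[0.4673 0.0986]]
scene pad_shell 0.86 [276.9 296.8] [[0.4619 0.0469]]
scene pad_load 0.94 [297.4 318.7] [[ 0.4527 -0.0091]]
scene silver_rack 0.98 [287.6 310.5] [[0.4608 0.0214]]
scene blue_rack 0.97 [329.9 235. ] [[0.6538 0.1188]]
scene blue_rack 0.4 [324.9 335.5] [[ 0.4655 -0.0524]]
{'mtx': array([[378.17365314,   0.        , 282.2239395 ],
       [  0.        , 378.17365314, 200.90638983],
       [  0.        ,   0.        ,   1.        ]]), 'D': array([-0.09824633,  0.        ,  0.        ,  0.        ,  0.        ]), 'origin': array([0.10022969, 0.52011499, 0.37273323]), 'attitude': array([-0.22424704, -0.16437295,  1.24675864])} [0.1630858  0.49903999 0.40469364]
blue_rack 0.74 [259.9, 139.5, 107.2, 45.9] ((0.6450408697128296, 0.11548271030187607), (0.09133806824684143, 0.22393833100795746), 3.050493001937866)
silver_rack 0.7 [307.4, 228.7, 110.4, 44.8] ((0.45586705207824707, 0.01652131974697113), (0.2243107557296753, 0.08658932149410248), 88.73979949951172)
1.15
```

Request:
{"method": "servo_tool", "body": {"motion": [[[0,0,0.915,0,0,0.3,1],[0,0,0.915,0,0,0.3,1],[0,0,0.915,0,0,0.3,1],[0,0,0.915,0,0,0.3,1],[0,0,0.915,0,0,0.3,1]]]}}

```text
time: 1.78
ee_pos: [0.1631, 0.499, 0.3669]
tcp_rot: [-1.449, -2.787, -0.0]
force: [-0.0, -0.0, -0.5]
width: 1.0
gripper_force: 0.0
```

Request:
{"method": "servo_tool", "body": {"motion": [[[0,0,0.915,0,0,0,1],[0,0,0.915,0,0,0,1],[0,0,0.915,0,0,0,1],[0,0,0.915,0,0,0,1],[0,0,0.915,0,0,0,1]]]}}

```text
time: 2.4
ee_pos: [0.1631, 0.4991, 0.3672]
tcp_rot: [-2.251, -2.191, 0.0]
force: [-0.3, -0.7, 0.1]
width: 1.002
gripper_force: 0.0
```

Request:
{"method": "servo_tool", "body": {"motion": [[[0,0,0,-1,0.6,0,1],[0,0,0,-1,0.6,0,1],[0,0,0,-1,0.6,0,1],[0,0,0,-1,0.6,0,1],[0,0,0,-1,0.6,0,1]]]}}

```text
time: 3.02
ee_pos: [0.2356, 0.3715, 0.3673]
tcp_rot: [2.246, 2.196, 0.0]
force: [0.2, -0.8, -0.3]
width: 1.003
gripper_force: 0.0
```

Request:
{"method": "servo_tool", "body": {"motion": [[[0,0,0,-1,0.6,0,1],[0,0,0,-1,0.6,0,1],[0,0,0,-1,0.6,0,1],[0,0,0,-1,0.6,0,1],[0,0,0,-1,0.6,0,1]]]}}

```text
time: 3.65
ee_pos: [0.3077, 0.2449, 0.3673]
tcp_rot: [2.246, 2.196, 0.001]
force: [0.4, 0.6, 0.2]
width: 1.0
gripper_force: 0.0
```

Request:
{"method": "servo_tool", "body": {"motion": [[[0,0,0,-1,0.6,0,1],[0,0,0,-1,0.6,0,1],[0,0,0,-1,0.6,0,1],[0,0,0,-1,0.6,0,1],[0,0,0,-1,0.6,0,1]]]}}

```text
time: 4.28
ee_pos: [0.3799, 0.1182, 0.3673]
tcp_rot: [2.246, 2.196, 0.001]
force: [-0.3, 0.0, 0.5]
width: 1.004
gripper_force: 0.0
```

Request:
{"method": "servo_tool", "body": {"motion": [[[0,0,0,-1,0.6,0,1],[0,0,0,-1,0.6,0,1],[0,0,0,-1,0.6,0,1],[0,0,0,-1,0.6,0,1],[0,0,0,0,0,0,1]]]}}

```text
time: 4.9
ee_pos: [0.4378, 0.0166, 0.3671]
tcp_rot: [2.249, 2.194, -0.0]
force: [-0.3, 0.7, 1.1]
width: 1.002
gripper_force: 0.0
```

```bash
cat > look.py <<'E'
import sys
from h import *
def run(tag,things,racks,save=True):
    p=vision.camera_params('wrist');s=r.get_state();im=vision.snapshot('wrist')
    if save: cv2.imwrite(f'pics/{tag}.png',im[:,:,::-1])
    print('t',s['time'],'tcp',np.round(s['ee_pos'],4),'cam',np.round(p['origin'],3))
    for n,z in things.items():
        for d in vision.pinpoint('wrist',n)[:3]:
            if d['p']>.3: print('pt',n,round(d['p'],2),np.round(d['position']),ray(p,d['position'],z).round(4)[0])
    for n,z in racks.items():
        for d in vision.regions_of('wrist',n)[:2]:
            if d['p']<.3: continue
            ys,xs=np.nonzero(d['pixels']);w=ray(p,np.c_[xs,ys],z)
            b=cv2.minAreaRect(w.astype(np.float32));print('reg',n,round(d['p'],2),np.round(d['bbox']),np.round(b[0],4),np.round(b[1],4),round(b[2],1))
E
python3 - <<'E'
from look import *
run('w1',dict(shell=.014,adapter=.014,coupler=.014,load=.014,pad_shell=.01,pad_adapter=.01,pad_coupler=.01,silver_rack=0),dict(shell=.03,adapter=.029,coupler=.026,load=.022))
E
```

```text
t 4.9 tcp [0.4378 0.0166 0.3671] cam [0.439 0.083 0.335]
pt shell 0.58 [301. 148.] [0.453 0.043]
pt adapter 0.84 [304.  81.] [0.4563 0.0987]
pt coupler 0.76 [305. 260.] [ 0.4556 -0.0597]
pt load 0.82 [308. 210.] [ 0.4589 -0.0119]
pt pad_coupler 0.98 [302. 258.] [ 0.4536 -0.0589]
pt silver_rack 0.63 [306. 171.] [0.4578 0.0205]
pt silver_rack 0.56 [305. 206.] [ 0.4571 -0.0121]
reg shell 0.95 [282. 126.  43.  41.] [0.4539 0.0465] [0.0361 0.0333] 1.7
reg adapter 0.97 [272.  58.  72.  48.] [0.4592 0.0972] [0.054  0.0325] 3.0
reg coupler 0.62 [289. 257.  39.  19.] [ 0.4565 -0.0586] [0.0204 0.0313] 88.8
reg load 0.67 [292. 202.  34.  14.] [ 0.458  -0.0088] [0.0135 0.0304] 88.6
```

View pics/w1.png

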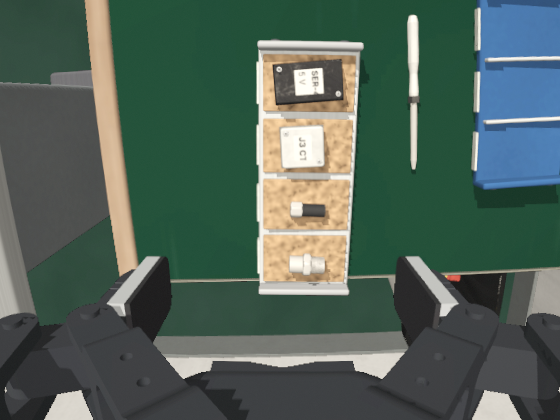

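The wrist view shows, top to bottom (robot's left to right): adapter (307,82), shell (303,147), load (308,210) and coupler (307,265). The measured sizes match the given ones. The black adapter in the silver rack is the right one, and the purple look-alike is not in view.

Run:
```python
from h import *
p=vision.camera_params('wrist');s=r.get_state();T=R.from_rotvec(s['tcp_rot'])
for z in (.155,.16,.173):
    print(z,proj(p,T.apply([[.011,.0425,z],[-.011,.0425,z],[.011,-.0425,z]])+s['ee_pos']).round())
im=cv2.imread('pics/w1.png')
a=cv2.resize(im[240:330,90:190],None,fx=4,fy=4);b=cv2.resize(im[40:110,255:365],None,fx=4,fy=4)
c=np.zeros((640,440,3),np.uint8);c[:360,:400]=a;c[360:640,:440]=b;cv2.imwrite('pics/c1.png',c)
```

```text
0.155 [[404. 261.]
 [399. 315.]
 [166. 262.]]
0.16 [[400. 256.]
 [395. 308.]
 [170. 256.]]
0.173 [[391. 243.]
 [386. 292.]
 [179. 243.]]
```

View pics/c1.png

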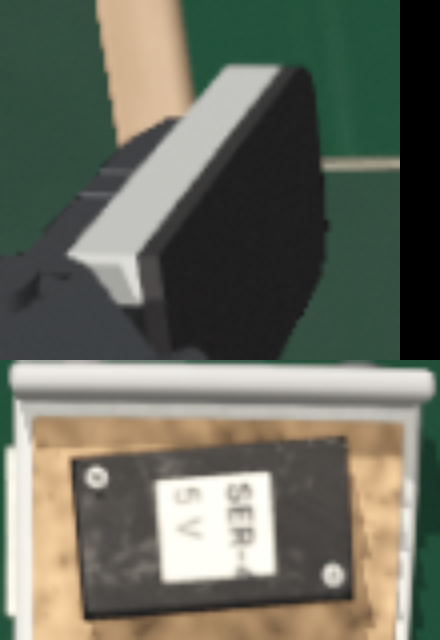

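Request:
{"method": "servo_tool", "body": {"motion": [[[0,0,-0.55,0,0,0.8,1],[0,0,0,0.8,0.25,0.8,1],[0,0,0,0.8,0.25,0.8,1],[0,0,0,0.8,0.25,0.8,1],[0,0,0,0.8,0.25,0.8,1]]]}}

```text
time: 6.18
ee_pos: [0.458, 0.0996, 0.2666]
tcp_rot: [2.16, 2.281, 0.0]
force: [0.1, 0.1, 0.1]
width: 0.997
gripper_force: 0.0
```

Request:
{"method": "servo_tool", "body": {"motion": [[[0,0,0,0,0,0.8,1],[0,0,0,0,0,0.6,1],[0,0,0,0,0,0,1]]]}}

```text
time: 6.55
ee_pos: [0.4578, 0.0988, 0.2315]
tcp_rot: [-2.16, -2.279, 0.002]
force: [0.6, -0.5, 0.4]
width: 1.001
gripper_force: 0.0
```

Run:
```python
from look import *
run('w2',{},dict(adapter=.029),True)
```

```text
t 6.55 tcp [0.4578 0.0988 0.2315] cam [0.453 0.165 0.2  ]
reg adapter 0.64 [230. 204. 115.  68.] [0.4593 0.1003] [0.0534 0.0339] 3.0
```

Request:
{"method": "servo_tool", "body": {"motion": [[[0,0,0,0,0,0.9,1],[0,0,0,0,0,0.6,1],[0,0,0,0,0,0.35,1],[0,0,0,0,0,0,1],[0,0,0,0,0,0,-1]]], "force": 40}}

```text
time: 7.28
ee_pos: [0.4581, 0.099, 0.1864]
tcp_rot: [2.16, 2.28, 0.001]
force: [-0.2, 0.0, -0.3]
width: 0.816
gripper_force: 0.0
```

Request:
{"method": "servo_tool", "body": {"motion": [[[0,0,0,0,0,0,-1],[0,0,0,0,0,0,-1],[0,0,0,0,0,0,-1],[0,0,0,0,0,0,-1]]], "force": 40}}

```text
time: 7.78
ee_pos: [0.4581, 0.099, 0.1867]
tcp_rot: [2.16, 2.28, 0.001]
force: [-1.1, -1.0, 6.3]
width: 0.628
gripper_force: 42.6
```

Request:
{"method": "servo_tool", "body": {"motion": [[[0,0,0,0,0,-0.5,-1],[0,0,0,0,0,-1,-1],[0,0,0,0,0.3,-1,-1],[0,0,0,-0.2,0.9,-1,-1],[0,0,0,-0.4,0.9,-1,-1]]]}}

```text
time: 8.4
ee_pos: [0.5115, 0.0869, 0.3003]
tcp_rot: [2.159, 2.281, 0.001]
force: [0.6, 0.1, 0.1]
width: 0.632
gripper_force: 42.4
```

Request:
{"method": "servo_tool", "body": {"motion": [[[0,0,0,-0.4,0.9,-0.5,-1],[0,0,0,-0.4,0.9,0,-1],[0,0,0,-0.4,0.9,0,-1],[0,0,0,-0.4,0.9,0,-1],[0,0,0,-0.4,0.9,0,-1]]]}}

```text
time: 9.02
ee_pos: [0.6267, 0.0427, 0.3119]
tcp_rot: [2.16, 2.281, 0.0]
force: [-0.3, 0.5, -0.7]
width: 0.632
gripper_force: 42.4
```

Request:
{"method": "servo_tool", "body": {"motion": [[[0,0,0,-0.2,0.9,0,-1],[0,0,0,0,0,0,-1]]]}}

```text
time: 9.28
ee_pos: [0.6493, 0.0389, 0.3112]
tcp_rot: [2.161, 2.28, 0.0]
force: [-0.1, 0.3, -0.2]
width: 0.624
gripper_force: 42.4
```

Run:
```python
from look import *
run('w3',dict(blue_rack=0),dict(blue_rack=.010))
```

```text
t 9.275 tcp [0.6493 0.0389 0.3112] cam [0.645 0.105 0.279]
pt blue_rack 0.57 [288.  84.] [0.6487 0.117 ]
reg blue_rack 0.9 [221.   0. 132. 236.] [0.6497 0.0884] [0.0866 0.1668] 3.3
```

View pics/w3.png

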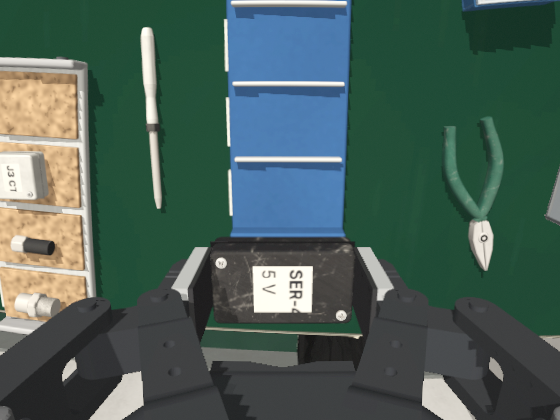

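Run:
```python
from h import *
p=vision.camera_params('wrist')
im=cv2.imread('pics/w3.png')
L=ray(p,[[233,4],[349,3],[233,83],[345,83.5],[236,159],[340,160]],.016)
for i in range(3):
    a,b=L[2*i],L[2*i+1];print(a.round(4),b.round(4),((a+b)/2).round(4),np.degrees(np.arctan2(*(b-a)[::-1])).round(2))
print(ray(p,[[232,100],[347,100],[232,140],[346,140]],.010).round(4))
```

```text
[0.6083 0.1662] [0.6837 0.171 ] [0.646  0.1686] 3.7
[0.61   0.1158] [0.6852 0.1196] [0.6476 0.1177] 2.9
[0.6134 0.0642] [0.6864 0.0675] [0.6499 0.0659] 2.56
[[0.6088 0.1045]
 [0.6885 0.1089]
 [0.6095 0.0768]
 [0.6903 0.0812]]
```

Request:
{"method": "servo_tool", "body": {"motion": [[[0,0,0,0,0.1,0.9,-1],[0,0,0,0,0,1,-1],[0,0,0,0,0,1,-1],[0,0,0,0,0,1,-1],[0,0,0,0,0,0.7,-1]]]}}

```text
time: 10.05
ee_pos: [0.6508, 0.0396, 0.1953]
tcp_rot: [-2.16, -2.281, 0.001]
force: [0.5, 0.6, -0.1]
width: 0.636
gripper_force: 42.4
```

Request:
{"method": "servo_tool", "body": {"motion": [[[0,0,0,0,0,0.3,-1],[0,0,0,0,0,0.15,-1],[0,0,0,0,0,0,-1]]]}}

```text
time: 10.42
ee_pos: [0.6515, 0.0394, 0.1852]
tcp_rot: [2.16, 2.28, 0.001]
force: [-0.0, 0.6, -0.3]
width: 0.627
gripper_force: 42.4
```

Request:
{"method": "servo_tool", "body": {"motion": [[[0,0,0,0,0,0.08,-1],[0,0,0,0,0,0,-1],[0,0,0,0,0,0,1],[0,0,0,0,0,0,1],[0,0,0,0,0,0,1]]]}}

```text
time: 11.05
ee_pos: [0.6515, 0.0393, 0.1828]
tcp_rot: [2.16, 2.281, 0.0]
force: [-0.2, -0.1, 0.2]
width: 0.998
gripper_force: 0.0
```

Request:
{"method": "servo_tool", "body": {"motion": [[[0,0,0,0,0,0,1],[0,0,0,0,0,-0.7,1],[0,0,0,0,0,-1,1],[0,0,0,0,0,-1,1],[0,0,0,0,0,-1,1]]]}}

```text
time: 11.68
ee_pos: [0.6514, 0.0394, 0.2775]
tcp_rot: [2.16, 2.28, 0.001]
force: [0.3, -0.5, 0.1]
width: 1.0
gripper_force: 0.0
```

Request:
{"method": "servo_tool", "body": {"motion": [[[0,0,0,0.1,-1,0,1],[0,0,0,0.1,-1,0,1],[0,0,0,0.1,-1,0,1],[0,0,0,0.1,-1,0,1],[0,0,0,0.1,-1,0,1]]]}}

```text
time: 12.3
ee_pos: [0.5251, 0.0451, 0.2765]
tcp_rot: [2.159, 2.28, 0.002]
force: [0.9, 1.0, -0.2]
width: 1.0
gripper_force: 0.0
```

Request:
{"method": "servo_tool", "body": {"motion": [[[0,0,0,0.1,-1,0,1],[0,0,0,0.1,-1,0.6,1],[0,0,0,0,-0.9,0.6,1],[0,0,0,0,0,0.6,1],[0,0,0,0,0,0,1]]]}}

```text
time: 12.92
ee_pos: [0.4533, 0.0461, 0.2307]
tcp_rot: [2.16, 2.281, 0.0]
force: [1.4, -0.9, -0.6]
width: 1.002
gripper_force: 0.0
```

Run:
```python
from look import *
run('w4',{},dict(shell=.03,load=.026))
```

```text
t 12.925 tcp [0.4533 0.0461 0.2307] cam [0.449 0.112 0.199]
reg shell 0.69 [250. 203.  76.  72.] [0.454  0.0486] [0.0342 0.0366] 1.7
reg load 0.84 [260. 321.  56.  25.] [ 0.4576 -0.0048] [0.0151 0.0292] 88.8
```

Request:
{"method": "servo_tool", "body": {"motion": [[[0,0,0,0.06,0,0.9,1],[0,0,0,0,0,0.6,1],[0,0,0,0,0,0.2,1],[0,0,0,0,0,0,-1],[0,0,0,0,0,0,-1]]], "force": 40}}

```text
time: 13.7
ee_pos: [0.4534, 0.0476, 0.1882]
tcp_rot: [2.16, 2.28, 0.001]
force: [-0.0, -1.4, -0.4]
width: 0.606
gripper_force: 0.0
```

Request:
{"method": "servo_tool", "body": {"motion": [[[0,0,0,0,0,0,-1],[0,0,0,0,0,0,-1],[0,0,0,0,0,0,-1],[0,0,0,0,0,0,-1]]]}}

```text
time: 14.2
ee_pos: [0.4534, 0.0476, 0.1883]
tcp_rot: [2.16, 2.28, 0.001]
force: [-1.7, -0.0, 4.8]
width: 0.405
gripper_force: 40.7
```

Request:
{"method": "servo_tool", "body": {"motion": [[[0,0,0,0,0,-0.6,-1],[0,0,0,0,0,-1,-1],[0,0,0,0,0.3,-1,-1],[0,0,0,0.13,0.8,-1,-1],[0,0,0,0.2,1,-0.4,-1]]]}}

```text
time: 14.82
ee_pos: [0.5057, 0.0588, 0.2904]
tcp_rot: [2.159, 2.279, 0.003]
force: [0.1, 0.4, 0.3]
width: 0.406
gripper_force: 40.0
```

Request:
{"method": "servo_tool", "body": {"motion": [[[0,0,0,0.2,1,0,-1],[0,0,0,0.2,1,0,-1],[0,0,0,0.2,1,0,-1],[0,0,0,0.2,1,0,-1],[0,0,0,0.2,1,0,-1]]]}}

```text
time: 15.45
ee_pos: [0.6292, 0.0907, 0.2888]
tcp_rot: [2.16, 2.281, 0.001]
force: [0.0, -0.8, 0.8]
width: 0.407
gripper_force: 40.0
```

Request:
{"method": "servo_tool", "body": {"motion": [[[0,0,0,0.2,0.8,0.6,-1],[0,0,0,0,0,1,-1],[0,0,0,0,0,1,-1],[0,0,0,0,0,0.7,-1],[0,0,0,0,0,0,-1]]]}}

```text
time: 16.08
ee_pos: [0.6481, 0.0965, 0.2047]
tcp_rot: [-2.16, -2.28, 0.002]
force: [-0.4, 0.5, 1.2]
width: 0.408
gripper_force: 40.1
```

Request:
{"method": "servo_tool", "body": {"motion": [[[0,0,0,-0.21,0.03,0,-1],[0,0,0,0,0,0.5,-1],[0,0,0,0,0,0.28,-1],[0,0,0,0,0,0,-1]]]}}

```text
time: 16.58
ee_pos: [0.6493, 0.0913, 0.1851]
tcp_rot: [-2.16, -2.28, 0.001]
force: [-0.6, -0.5, 0.3]
width: 0.41
gripper_force: 40.0
```

Request:
{"method": "servo_tool", "body": {"motion": [[[0,0,0,0,0,0,1],[0,0,0,0,0,0,1],[0,0,0,0,0,0,1],[0,0,0,0,0,0,1],[0,0,0,0,0,-1,1]]]}}

```text
time: 17.2
ee_pos: [0.6489, 0.0913, 0.2092]
tcp_rot: [-2.158, -2.279, 0.004]
force: [0.8, -0.7, 0.9]
width: 0.997
gripper_force: 0.0
```

Request:
{"method": "servo_tool", "body": {"motion": [[[0,0,0,0,0,-1,1],[0,0,0,0,0,-1,1],[0,0,0,0,0,-1,1],[0,0,0,-0.44,-0.98,0,1],[0,0,0,-0.44,-0.98,0,1]]]}}

```text
time: 17.82
ee_pos: [0.6009, 0.0665, 0.2859]
tcp_rot: [2.16, 2.281, 0.0]
force: [0.1, -0.1, 0.4]
width: 0.999
gripper_force: 0.0
```

Request:
{"method": "servo_tool", "body": {"motion": [[[0,0,0,-0.44,-0.98,0,1],[0,0,0,-0.44,-0.98,0,1],[0,0,0,-0.44,-0.98,0,1],[0,0,0,-0.44,-0.98,0,1],[0,0,0,-0.44,-0.98,0.5,1]]]}}

```text
time: 18.45
ee_pos: [0.4816, 0.0048, 0.2738]
tcp_rot: [2.159, 2.28, 0.002]
force: [0.1, -0.6, -0.7]
width: 1.001
gripper_force: 0.0
```

Request:
{"method": "servo_tool", "body": {"motion": [[[0,0,0,-0.44,-0.98,0.8,1],[0,0,0,0,0,0.8,1],[0,0,0,0,0,0,1]]]}}

```text
time: 18.82
ee_pos: [0.4581, -0.0072, 0.2326]
tcp_rot: [-2.16, -2.279, 0.001]
force: [0.1, 1.0, 0.0]
width: 1.001
gripper_force: 0.0
```

Run:
```python
from look import *
run('w5',dict(load=.014),dict(load=.022,coupler=.028))
```

```text
t 18.825 tcp [ 0.4581 -0.0072  0.2326] cam [0.454 0.059 0.201]
pt load 0.77 [285. 237.] [ 0.4586 -0.0104]
reg load 0.56 [257. 229.  57.  26.] [ 0.4583 -0.0084] [0.014  0.0301] 88.4
reg coupler 0.76 [248. 310.  61.  41.] [ 0.4561 -0.057 ] [0.0318 0.0233] 3.2
```

View pics/w5.png

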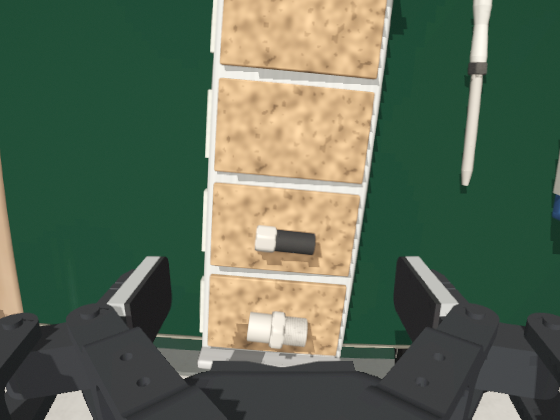

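Request:
{"method": "servo_tool", "body": {"motion": [[[0,0,0.5,0,0,0.7,1],[0,0,0,-0.06,0,0.6,1],[0,0,0,0,0,0.5,1],[0,0,0,0,0,0,-1],[0,0,0,0,0,0,-1]]], "force": 35}}

```text
time: 19.65
ee_pos: [0.4585, -0.0087, 0.1885]
tcp_rot: [2.238, 2.204, 0.0]
force: [-0.8, 0.4, -0.2]
width: 0.601
gripper_force: 0.0
```

Request:
{"method": "servo_tool", "body": {"motion": [[[0,0,0,0,0,0,-1],[0,0,0,0,0,0,-1],[0,0,0,0,0,0,-1],[0,0,0,0,0,0,-1],[0,0,0,0,0,0,-1]]]}}

```text
time: 20.27
ee_pos: [0.4585, -0.0087, 0.1887]
tcp_rot: [2.238, 2.204, 0.001]
force: [-2.0, 0.2, 6.7]
width: 0.336
gripper_force: 34.3
```

Request:
{"method": "servo_tool", "body": {"motion": [[[0,0,0,0,0,-0.6,-1],[0,0,0,0,0,-1,-1],[0,0,0,0,0,-1,-1],[0,0,-0.5,0,0,-1,-1],[0,0,0,0.71,0.98,-0.4,-1]]]}}

```text
time: 20.9
ee_pos: [0.4818, 0.0101, 0.2906]
tcp_rot: [2.16, 2.278, 0.002]
force: [0.4, -0.2, -0.2]
width: 0.334
gripper_force: 34.9
```

Request:
{"method": "servo_tool", "body": {"motion": [[[0,0,0,0.71,0.98,0,-1],[0,0,0,0.71,0.98,0,-1],[0,0,0,0.71,0.98,0,-1],[0,0,0,0.71,0.98,0,-1],[0,0,0,0.71,0.98,0,-1]]]}}

```text
time: 21.52
ee_pos: [0.6, 0.1064, 0.2892]
tcp_rot: [2.16, 2.281, 0.001]
force: [0.9, -0.1, 0.6]
width: 0.336
gripper_force: 34.9
```

Request:
{"method": "servo_tool", "body": {"motion": [[[0,0,0,0.71,0.98,0,-1],[0,0,0,0.71,0.98,0.6,-1],[0,0,0,0,0,1,-1],[0,0,0,0,0,1,-1],[0,0,0,0,0,0.6,-1]]]}}

```text
time: 22.15
ee_pos: [0.6462, 0.1438, 0.2078]
tcp_rot: [-2.16, -2.281, 0.001]
force: [0.1, 1.1, 0.0]
width: 0.334
gripper_force: 34.9
```

Request:
{"method": "servo_tool", "body": {"motion": [[[0,0,0,0,0,0.3,-1],[0,0,0,0,0,0,-1]]]}}

```text
time: 22.4
ee_pos: [0.6465, 0.1437, 0.2011]
tcp_rot: [2.16, 2.281, 0.0]
force: [0.7, 0.6, -0.3]
width: 0.335
gripper_force: 34.9
```

Request:
{"method": "servo_tool", "body": {"motion": [[[0,0,0,0,0,0.4,-1],[0,0,0,0,0,0.22,-1],[0,0,0,0,0,0,-1],[0,0,0,0,0,0,1],[0,0,0,0,0,0,1]]]}}

```text
time: 23.02
ee_pos: [0.6464, 0.1438, 0.1852]
tcp_rot: [2.16, 2.281, 0.0]
force: [0.1, 0.0, 0.6]
width: 0.749
gripper_force: 0.0
```

Request:
{"method": "servo_tool", "body": {"motion": [[[0,0,0,0,0,0,1],[0,0,0,0,0,0,1],[0,0,0,0,0,-1,1],[0,0,0,0,0,-1,1],[0,0,0,0,0,-1,1]]]}}

```text
time: 23.65
ee_pos: [0.6463, 0.1437, 0.261]
tcp_rot: [-2.16, -2.281, 0.0]
force: [0.3, -0.6, 0.2]
width: 1.0
gripper_force: 0.0
```

Request:
{"method": "servo_tool", "body": {"motion": [[[0,0,0,0,0,-1,1],[0,0,0,-0.96,-1,0,1],[0,0,0,-0.96,-1,0,1],[0,0,0,-0.96,-1,0,1],[0,0,0,-0.96,-1,0,1]]]}}

```text
time: 24.28
ee_pos: [0.5509, 0.0418, 0.2853]
tcp_rot: [2.16, 2.281, 0.0]
force: [0.1, 0.7, -0.4]
width: 1.002
gripper_force: 0.0
```

Request:
{"method": "servo_tool", "body": {"motion": [[[0,0,0,-0.96,-1,0,1],[0,0,0,-0.96,-1,0,1],[0,0,0,-0.96,-1,0.3,1],[0,0,0,-0.96,-1,0.9,1],[0,0,0.5,0,0,0.9,1]]]}}

```text
time: 24.9
ee_pos: [0.4561, -0.06, 0.2325]
tcp_rot: [2.243, 2.199, 0.0]
force: [0.6, -0.0, 0.2]
width: 0.996
gripper_force: 0.0
```

Request:
{"method": "servo_tool", "body": {"motion": [[[0,0,0,0,0,0,1]]]}}

```text
time: 25.02
ee_pos: [0.4568, -0.0589, 0.232]
tcp_rot: [-2.237, -2.202, 0.001]
force: [0.9, 0.4, -0.8]
width: 0.999
gripper_force: 0.0
```

Run:
```python
from look import *
run('w6',dict(coupler=.014),dict(coupler=.024))
```

```text
t 25.025 tcp [ 0.4568 -0.0589  0.232 ] cam [0.457 0.007 0.2  ]
pt coupler 0.6 [284. 233.] [ 0.456  -0.0596]
reg coupler 0.83 [255. 218.  64.  43.] [ 0.4568 -0.0597] [0.0212 0.0319] 87.8
reg coupler 0.45 [206.  86. 161.  96.] [ 0.4569 -0.0066] [0.0434 0.0722] 88.0
```

View pics/w6.png

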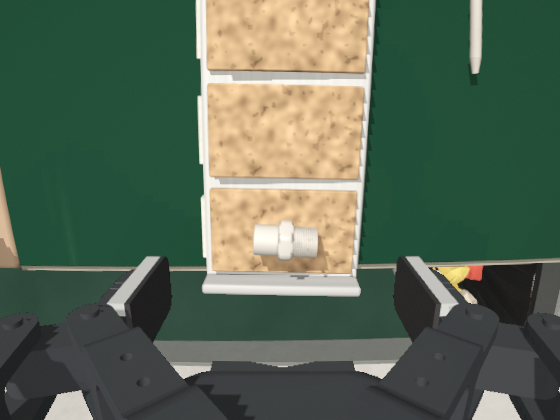

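Request:
{"method": "servo_tool", "body": {"motion": [[[0,0,0,-0.03,0,0.9,1],[0,0,0,0,0,0.6,1],[0,0,0,0,0,0.26,1],[0,0,0,0,0,0,-1],[0,0,0,0,0,0,-1]]], "force": 45}}

```text
time: 25.8
ee_pos: [0.4573, -0.0596, 0.1892]
tcp_rot: [2.238, 2.204, 0.001]
force: [-0.1, -0.3, -0.5]
width: 0.603
gripper_force: 0.0
```

Request:
{"method": "servo_tool", "body": {"motion": [[[0,0,0,0,0,0,-1],[0,0,0,0,0,0,-1],[0,0,0,0,0,0,-1],[0,0,0,0,0,0,-1],[0,0,0,0,0,0,-1]]]}}

```text
time: 26.42
ee_pos: [0.4572, -0.0596, 0.1893]
tcp_rot: [2.238, 2.204, 0.0]
force: [-0.8, 1.2, 5.4]
width: 0.348
gripper_force: 44.0
```

Request:
{"method": "servo_tool", "body": {"motion": [[[0,0,0,0,0,-0.6,-1],[0,0,0,0,0,-1,-1],[0,0,0,0,0,-1,-1],[0,0,-0.5,0,0,-1,-1],[0,0,0,0.98,0.8,-0.4,-1]]]}}

```text
time: 27.05
ee_pos: [0.4757, -0.0345, 0.2912]
tcp_rot: [2.16, 2.277, 0.002]
force: [0.9, -0.1, -1.5]
width: 0.349
gripper_force: 44.8
```

Request:
{"method": "servo_tool", "body": {"motion": [[[0,0,0,0.98,0.8,0,-1],[0,0,0,0.98,0.8,0,-1],[0,0,0,0.98,0.8,0,-1],[0,0,0,0.98,0.8,0,-1],[0,0,0,0.98,0.8,0,-1]]]}}

```text
time: 27.68
ee_pos: [0.5694, 0.0947, 0.2898]
tcp_rot: [2.16, 2.281, 0.001]
force: [0.2, 0.3, 0.5]
width: 0.345
gripper_force: 44.8
```

Request:
{"method": "servo_tool", "body": {"motion": [[[0,0,0,0.98,0.8,0,-1],[0,0,0,0.98,0.8,0,-1],[0,0,0,0.98,0.8,0,-1],[0,0,0,0.98,0.8,0.3,-1],[0,0,0,0,0,1,-1]]]}}

```text
time: 28.3
ee_pos: [0.6441, 0.1976, 0.2578]
tcp_rot: [2.157, 2.281, 0.005]
force: [-0.7, 0.5, -0.7]
width: 0.348
gripper_force: 44.8
```

Request:
{"method": "servo_tool", "body": {"motion": [[[0,0,0,0,0,1,-1],[0,0,0,0,0,0.8,-1],[0,0,0,0,0,0,-1]]]}}

```text
time: 28.68
ee_pos: [0.6432, 0.1958, 0.2103]
tcp_rot: [-2.159, -2.28, 0.003]
force: [0.4, -0.3, -0.6]
width: 0.347
gripper_force: 44.8
```

Request:
{"method": "servo_tool", "body": {"motion": [[[0,0,0,-0.03,0.02,0.5,-1],[0,0,0,0,0,0.3,-1],[0,0,0,0,0,0.15,-1],[0,0,0,0,0,0,-1],[0,0,0,0,0,0,1]]]}}

```text
time: 29.3
ee_pos: [0.6442, 0.1952, 0.1878]
tcp_rot: [2.16, 2.281, 0.001]
force: [0.5, 0.2, -0.5]
width: 0.546
gripper_force: 0.0
```

Request:
{"method": "servo_tool", "body": {"motion": [[[0,0,0,0,0,0,1],[0,0,0,0,0,0,1],[0,0,0,0,0,0,1],[0,0,0,0,0,-1,1],[0,0,0,0,0,-1,1]]]}}

```text
time: 29.92
ee_pos: [0.644, 0.1952, 0.2379]
tcp_rot: [-2.16, -2.28, 0.001]
force: [-0.0, -0.3, 0.0]
width: 1.006
gripper_force: 0.0
```

Request:
{"method": "servo_tool", "body": {"motion": [[[0,0,0,0,0,-1,1],[0,0,0,-1,0,-1,1],[0,0,0,-1,0,-1,1],[0,0,0,-1,0,-1,1],[0,0,0,-1,0,-1,1]]]}}

```text
time: 30.55
ee_pos: [0.6494, 0.0945, 0.3633]
tcp_rot: [2.16, 2.281, 0.0]
force: [0.5, -0.4, -0.1]
width: 1.002
gripper_force: 0.0
```

Request:
{"method": "servo_tool", "body": {"motion": [[[0,0,0,-1,0,-0.5,1],[0,0,0,0,0,0,1]]]}}

```text
time: 30.8
ee_pos: [0.6509, 0.069, 0.376]
tcp_rot: [2.162, 2.277, 0.002]
force: [0.1, -0.3, -0.3]
width: 1.0
gripper_force: 0.0
```

Run:
```python
from look import *
run('w7',dict(blue_rack=0),dict(coupler=.022,load=.018,shell=.026,adapter=.025,blue_rack=.012))
```

```text
t 30.8 tcp [0.6509 0.069  0.376 ] cam [0.647 0.135 0.344]
pt blue_rack 0.61 [281. 122.] [0.6475 0.117 ]
reg coupler 0.74 [262.  12.  40.  30.] [0.6432 0.1943] [0.0305 0.0208] 2.9
reg load 0.96 [262.  83.  37.  16.] [0.6462 0.1427] [0.0309 0.0139] 2.8
reg shell 0.59 [261. 135.  40.  44.] [0.6484 0.0903] [0.0357 0.034 ] 2.9
reg shell 0.4 [230.   0. 103. 246.] [0.6485 0.1113] [0.0818 0.2042] 3.1
reg adapter 0.95 [247. 189.  64.  40.] [0.6505 0.0412] [0.0542 0.0339] 2.9
reg blue_rack 0.79 [231.   0. 101. 246.] [0.6485 0.1103] [0.0852 0.2133] 3.1
```

View pics/w7.png

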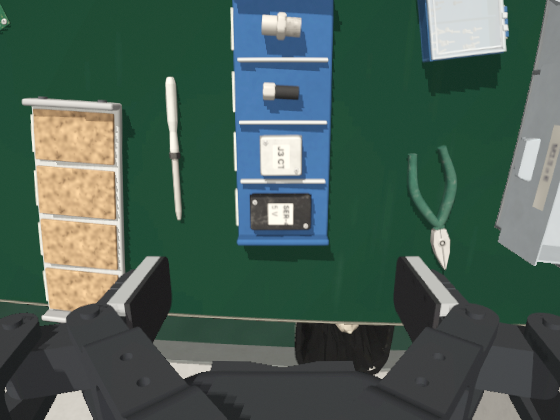

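The wrist view shows the blue rack from left to right: coupler (281,25), load (281,92), shell (280,156) and adapter (281,212). Each lies flat and centred in its bay, the silver rack is empty, and the gripper is clear. I'm handing in.

```bash
python3 -c "
from cell import order
print(order.finish_job())"
```

```text
the job is handed in; nothing more can be done
None
```

All four parts are in the blue rack in reverse order (left to right: coupler, load, shell, adapter), flat and within about 2 mm of their bay centres in the last wrist picture, and I handed the job in at about 31 s of the 77 s allowed.

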